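# Clamp the next board in the inspection vise

### The arm

A 6-joint arm with a two-finger parallel gripper is mounted at the origin on a cart in front of the work surface, level with it; the furniture and walls round the work are solid. World frame = base frame: x ahead of the robot, y to its left, z up, the work surface at z = 0. Lengths are in m, angles in rad, forces in N, time in s.
With the tool pointing down it reaches from about 0.25 to 0.8 m from the base axis. Payload 3.9 kg.
Tool frame: the origin (TCP) lies midway between the tips of the shut fingers; the grasp point (between the pads) lies 19 mm behind it; z points along the fingers, y is the direction in which the jaws open and shut (so a half turn about z gives the same grasp; the last joint's range is limited). The gripper opens to 85 mm and grips with 20 to 120 N. Pads are 22 mm wide; open, the fingers measure 114 mm over their backs; the gripper's body (76 mm by 85 mm) begins 54 mm behind the grasp point. The pads swing forward as they close: fully open they stand 13 mm farther back than shut.
Start: joints at [-1.347, 0.26, -0.138, 1.173, 0, 1.571], TCP at [0.117, -0.512, 0.231] pointing down, gripper open.
Joint ranges: [-2.78, 2.78], [-0.83, 1.72], [-1.28, 1.37], [-1.9, 2.12], [-1.57, 1.48], [-3.14, 3.14]. Speed limits (rad/s): [2.57, 2.57, 3.14, 3.14, 3.14, 3.14].

### API

Orientations are given as a unit quaternion [w, x, y, z].
In Python, from cell import read_state, grab_frame, job_done, masks_of gives the robot as it stands. The module is installed in compiled form; this text tells all that it offers.
- The arm moves only by the tool arm_command, never from a script. Its argument "steps" is text: rows parted by semicolons, each of 5 numbers parted by spaces: the shift along the tool's x, y, z in cm, then the turn about the tool's z in degrees, then the finger opening in cm, from 0 to 8.54. In form: x y z spin gripper; .... A call has 1 to 12 rows; each row is the pose to reach, as a shift and turn from the pose commanded when the call began, along the tool's axes at that moment; what a row does not reach only later rows make up. A row lasts 1/8 s, in which the tool goes at most 62.5 mm and 10.7 degrees, less where a joint would pass 70% of its speed; a pose out of reach is approached as far as the arm can. A call with a gripper value outside its range is refused whole. The fingers move at their own pace and stop on an object; "grip_force" is the grip in N (left out, the last holds). Time passes only in rows, so rows that repeat a pose let the fingers close. It gives the time, the measured TCP pose, the force and the opening at its end, in the units of the state.
- read_state(): the state, without advancing time (a new reading comes with each control period).
- grab_frame(name): name is "side" or "top"; returns a dict with "frame" (480x640x3 uint8, red, green, blue), "fx", "fy", "cx", "cy" (pixels), "camera_from_world" (4x4, takes a point from world to camera coordinates). Camera axes: x right, y down, z forward; pixel columns grow to the right and rows downward; lengths in m; the calibration is good to about 2 mm. A picture is of the moment at which its call begins. There is no depth.
- job_done(): hands the job in, once; it reports no verdict.
Trained networks look in a picture, given as the dict that the camera call returned (one of the last four; its "shot" number tells which), for a name from the list of things; names that differ only in an ending like _2 or _b are one class to them, and where a whole thing is asked for, a point or a joint stands for the part that bears it (a point fixed in the world has none). Each returns a list of dicts, best first, with "confidence" (0 to 1); they miss things now and then, are a little off and sometimes report something else, mostly with a low value. They report only what shows in the picture. A call takes as long as a camera call.
- masks_of(picture, name): "pixels" (480x640 bool, what is visible of it) and "point" ([row, column] in pixels, amid what is visible of it).
The state is a dict: "clock": time; "joints": joint angles; "joint_velocities": joint speeds; "tau": joint torques, N m; "position": TCP position; "eef_rot": TCP orientation; "force": force on the tool from outside, world axes, zero at the start; "ft_torque": the same for the moment, N m; "width": finger opening in m.
Only numpy, scipy, OpenCV 4.12 (cv2) and the standard library are available. Lean on these libraries where they do the work, as an engineer would, in place of code of your own. Each camera call takes 0.05 s, during which the arm holds its last target. There are 200 camera calls.

### The job

Clamp the next board in the vise for inspection: flip the cam lever to free the sliding jaw, open the jaw, and lay the small board with the heat sink, now in the tray beside the vise, flat on the ledges between the jaws, centred along them and with its connector end towards the robot's side, where the locked lever sticks out. Close the jaw until the board's two long edges are fully home in both slots with no play left, then flip the lever fully back to lock the jaw. Do not force the jaw along while its lever is locked, and leave the bottles, the reel and the cup round the work where they stand.

Things in the scene. Friction and masses are not known exactly. Their poses are not given: they have to be found in the camera images.
- vise: board vise fixed to the bench: aluminium plate 130 (x) x 232 mm (y from -107 to 125), top 15 mm up. Origin on the bench at mid width. y is the slide direction: fixed black jaw at the -y end, sliding jaw on the +y side, both 110 mm long along x, tops 51 mm above the bench, slots facing each other; the -x side faces the robot. A board lies on the jaws' ledges, 35 mm above the bench
- fixed_slot (a point): middle of the fixed jaw's slot, at its bottom and on its floor; in the vise frame x = 0, y = -85 mm, z = 35 mm. The slot (both jaws alike) is 7 mm high under a 9 mm thick lip and 6 mm deep, so the fixed lip's tip is at y = -79 mm; the slot's floor runs on as a flat ledge that stands out 26 mm from the slot's bottom
- jaw (a joint): sliding jaw, m, 0 to 0.060, grows as the jaw opens (to the vise's +y). Distance between the two slot bottoms = 0.062 + this; free gap between the two lips = 0.050 + this. At 0.028 the slots just hold the 90 mm board. Slides with about 4 N when the cam lever is free
- jaw_top (a point): top of the sliding jaw's head, 51 mm above the bench, at the middle of its length and of its 18 mm thickness (lip tip 9 mm to -y, flat back 9 mm to +y); moves with the jaw. Behind the back a deck, 33 mm up, runs 56 mm on and carries the lever's pivot. The head can be pinched from above across its thickness, best 20 to 45 mm to the vise's +x of this point, clear of the lever
- cam_lever (a joint): cam lever on the sliding jaw, turns about an upright pivot, rad: 0 locked, handle along the vise's -x, its end standing out past the jaws towards the robot; 1.6 free, handle along the vise's +y, away from the jaws (clockwise seen from above). The cam bites below about 0.9; the lever stays where it is left
- lever_pivot (a point): on the axis of the cam lever, at the height of its handle, 69 mm above the bench; moves with the jaw: in the vise frame 47 mm to +y and 30 mm to -x of jaw_top. Hub 21 mm across
- lever_tip (a point): end of the lever's handle, 72 mm from the pivot axis, on the handle's own axis, 69 mm above the bench. The handle is a level black bar 14 mm thick from 25 to 73 mm from the pivot
- board: green circuit board 120 (x) x 90 (y) x 3.2 mm; origin at the centre of its underside, z up; 100 to 190 g. 8 mm along each long edge is bare. Finned aluminium heat sink on top, x from -10 to 30 mm, y from -15 to 15 mm, its top 28 mm above the underside: pinch it across y. Black pin connector along the -x end, 52 mm wide, top 12 mm above the underside
- heatsink (a point): centre of the top of the board's heat sink, 10 mm to the board's +x from its centre, 28 mm above the underside
- connector (a point): top of the board's pin connector, at the middle of the board's -x end, 54 mm from its centre
- tray: loose black open tray 110 (x) x 170 (y) mm, walls 23 mm high and 3 mm thick, floor 3 mm thick, in which the board starts; origin at the centre of its underside
- ipa_bottle: bystander: white squeeze bottle with a blue spout, 62 mm across, 152 mm tall; origin at the centre of its underside
- solder_reel: bystander: reel of solder wire lying flat, 60 mm across, 42 mm tall; origin at the centre of its underside
- flux_bottle: bystander: small amber bottle, 38 mm across, 77 mm tall; origin at the centre of its underside
- screw_cup: bystander: open black cup, 60 mm across, 40 mm tall; origin at the centre of its underside

How it is judged:
On the way, in this order (a step that is already met when the one before it is completed fails the run):
1. the cam lever is flipped free (value of joint cam_lever above 1.15 rad), for 0.2 s.
2. with the lever free, the jaw is opened wider than the board (value of joint cam_lever above 1 rad and value of joint jaw above 0.03 m), for 0.2 s.
3. the board lies flat on the ledges between the jaws (z of board in the frame of vise between 0.0325 and 0.038 m and angle between board's own z axis and vertical below 0.04 rad and y of board in the frame of vise between -0.045 and 0 m and x of board in the frame of vise between -0.02 and 0.02 m), for 0.2 s.
At the end, for the whole second after the job is handed in: Board flat and at rest, both long edges in the slots (within 2.5 mm), within 15 mm of the jaws' middle, square within 0.05 rad, connector end towards the vise's -x; jaw closed on it with under 1.8 mm of play; cam lever within 0.2 rad of locked; bystanders within 25 mm of their places (value of joint jaw between 0.0265 and 0.0298 m and value of joint cam_lever below 0.2 rad and y of board in the frame of vise between -0.0425 and -0.0375 m and x of board in the frame of vise between -0.015 and 0.015 m and z of board in the frame of vise between 0.0325 and 0.038 m and angle between the x axis of board and the x axis of vise, either way round below 0.05 rad and angle between board's own z axis and vertical below 0.04 rad and x of connector in the frame of vise below -0.03 m and linear speed of board below 0.01 m/s); the robot touches nothing.
It fails at once if the jaw is forced along while its lever is locked (value of joint cam_lever below 0.35 rad and (velocity of joint jaw above 0.03 m/s or velocity of joint jaw below -0.03 m/s)).
It fails at once if a bystander is knocked over or pushed away by more than 2.5 cm (distance of any of ipa_bottle, solder_reel, flux_bottle, screw_cup from where it was at the start of the episode above 0.025 m or angle between any of ipa_bottle, flux_bottle, solder_reel, screw_cup's own z axis and vertical above 0.5 rad).
It fails at once if the board is tipped up or turned over (angle between board's own z axis and vertical above 0.6 rad).
It also fails if it takes over 70 s, if anything falls off the work surface, if the arm or the gripper's body presses on something with over 40 N, if the wrist force passes 120 N, or if a joint passes its speed limit or range.

## Working session

There is one attempt and no reset: what is moved stays moved. The work goes in short steps, Python scripts to look and compute and a tool call to move; the robot and the scene stay as the last step left them, time stands still between calls to the robot, and variables do not carry over. Pictures are saved under pics/ and viewed, about 8 in all and at most 12, crops included, and the job is handed in when it is done.

Besides the shell and the picture viewer there is one more tool, called after "Call:" as name(argument=value, ...), one argument or row to a line, values as JSON. arm_command: Moves the arm, as the interface text tells. Its arguments: {"type":"object","properties":{"steps":{"type":"string"},"grip_force":{"type":"number"}},"required":["steps"]}

```bash
mkdir -p pics; cat > h.py <<'E'
import numpy as np,cv2
from cell import *
def save(f,n): cv2.imwrite('pics/'+n,f['frame'][:,:,::-1])
def ray(f,rc,z):
    T=np.array(f['camera_from_world']);R=T[:3,:3];c=-R.T@T[:3,3]
    d=R.T@np.array([(rc[1]-f['cx'])/f['fx'],(rc[0]-f['cy'])/f['fy'],1])
    return c+d*(z-c[2])/d[2]
def proj(f,p):
    T=np.array(f['camera_from_world']);q=T[:3,:3]@np.array(p)+T[:3,3]
    return np.array([f['cy']+f['fy']*q[1]/q[2],f['cx']+f['fx']*q[0]/q[2]])
E
python3 - <<'E'
from h import *
np.set_printoptions(precision=4,suppress=True)
s=read_state();print(s['clock'],s['position'],s['eef_rot'],s['width'])
for n in('top','side'):
    f=grab_frame(n);save(f,n+'0.png')
    T=np.array(f['camera_from_world']);print(n,-T[:3,:3].T@T[:3,3],f['fx'],T[:3,:3])
    for t,z in(('vise',.015),('jaw',.04),('jaw_top',.051),('lever_tip',.069),('lever_pivot',.069),('board',.006),('heatsink',.031),('connector',.015),('tray',.01),('ipa_bottle',.15),('solder_reel',.042),('flux_bottle',.077),('screw_cup',.04)):
        r=masks_of(f,t)
        for q in r[:1]: print(t,round(q['confidence'],2),q['point'],q['pixels'].sum(),ray(f,q['point'],z))
E
```

```text
0.0 [ 0.1164 -0.5112  0.2305] [-0.001   0.9937  0.1117 -0.0001] 0.08507833484910855
top [0.4567 0.093  0.9179] 449.43863059893357 [[-0.0124 -0.9999  0.012 ]
 [-0.9847  0.0101 -0.1742]
 [ 0.174  -0.014  -0.9846]]
vise 0.73 [266.9, 373.5] 7461 [ 0.566  -0.0102  0.015 ]
jaw 0.58 [271.0, 373.9] 2746 [ 0.5549 -0.0078  0.04  ]
lever_tip 0.72 [301.5, 365.6] 264 [0.4943 0.0128 0.069 ]
lever_pivot 0.97 [273.2, 375.0] 2690 [ 0.5474 -0.0065  0.069 ]
board 0.86 [293.1, 230.3] 2619 [0.5172 0.2794 0.006 ]
heatsink 0.93 [288.4, 229.6] 2772 [0.5247 0.2759 0.031 ]
connector 0.88 [284.3, 230.8] 2721 [0.5341 0.277  0.015 ]
tray 0.92 [296.7, 201.7] 2242 [0.5104 0.3355 0.01  ]
ipa_bottle 0.9 [180.7, 367.2] 1131 [0.7042 0.0119 0.15  ]
solder_reel 0.67 [187.3, 300.9] 685 [0.7263 0.1351 0.042 ]
flux_bottle 0.66 [197.1, 217.9] 450 [0.6972 0.2934 0.077 ]
screw_cup 0.72 [317.2, 291.7] 762 [0.4673 0.1533 0.04  ]
side [1.0995 0.7704 0.576 ] 553.8154371373117 [[-0.7975  0.6032  0.0104]
 [ 0.3093  0.4237 -0.8514]
 [-0.5179 -0.6758 -0.5245]]
vise 0.92 [219.8, 300.8] 5481 [ 0.5395 -0.0257  0.015 ]
jaw 0.72 [223.0, 297.5] 5348 [0.5767 0.0161 0.04  ]
jaw_top 0.84 [221.1, 300.7] 2012 [0.5785 0.0293 0.051 ]
lever_tip 0.59 [205.9, 325.1] 315 [0.525  0.0349 0.069 ]
lever_pivot 0.84 [219.3, 298.9] 1954 [0.5952 0.0474 0.069 ]
board 0.72 [291.4, 416.5] 2050 [0.5128 0.2747 0.006 ]
heatsink 0.81 [296.2, 416.8] 1967 [0.5473 0.3057 0.031 ]
connector 0.86 [296.6, 415.9] 1999 [0.533  0.2919 0.015 ]
tray 0.7 [313.7, 423.3] 3368 [0.5503 0.3259 0.01  ]
ipa_bottle 0.62 [242.0, 214.5] 2107 [0.8114 0.145  0.15  ]
solder_reel 0.8 [289.7, 265.8] 1129 [0.7398 0.1609 0.042 ]
flux_bottle 0.71 [337.5, 329.1] 1157 [0.7518 0.3387 0.077 ]
screw_cup 0.77 [245.4, 388.2] 922 [0.4908 0.1776 0.04  ]
```

```bash
python3 - <<'E'
import cv2
a=cv2.imread('pics/top0.png')[150:350,160:460]
cv2.imwrite('pics/c1.png',cv2.resize(a,None,fx=2.66,fy=2.66,interpolation=cv2.INTER_CUBIC))
a=cv2.imread('pics/side0.png')[140:365,190:490]
cv2.imwrite('pics/c2.png',cv2.resize(a,None,fx=2.66,fy=2.66,interpolation=cv2.INTER_CUBIC))
E
```

```text
(no output)
```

View pics/c1.png

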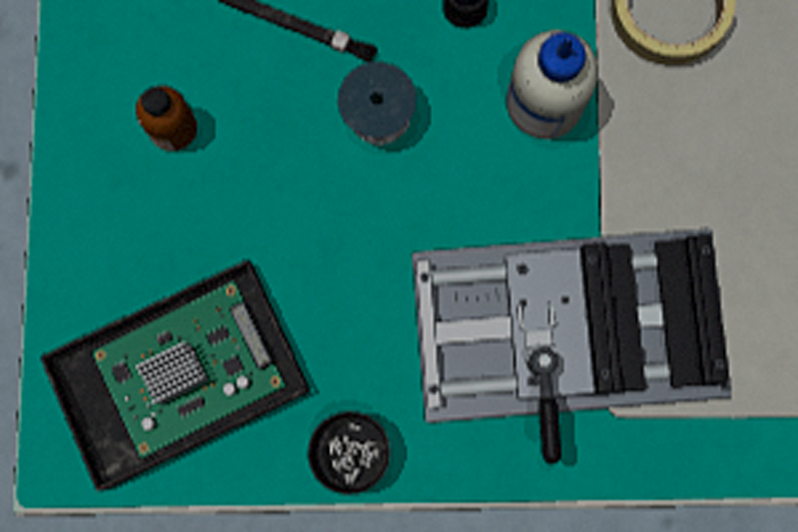

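View pics/c2.png

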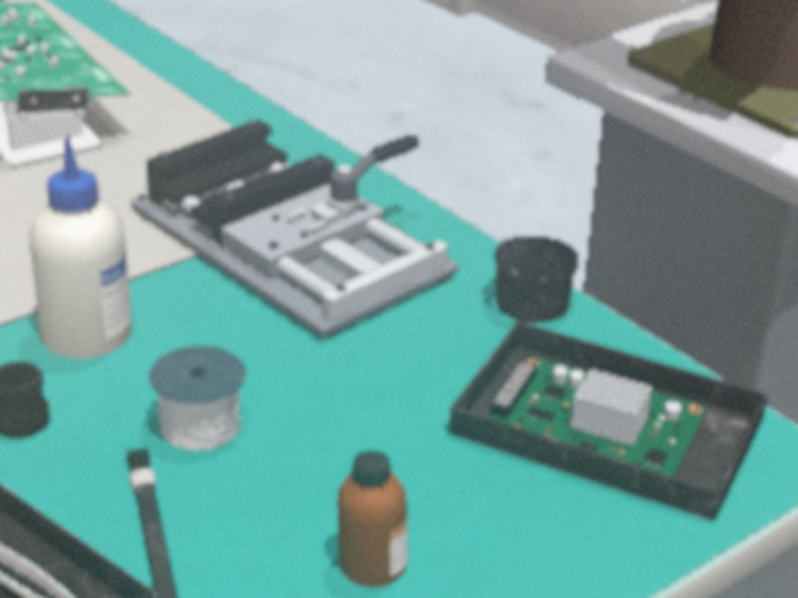

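The top crop shows the vise almost square to the bench. Its plate corners are about (413,253), (712,230), (730,395) and (427,421), the lever hub is at (543,360) and its tip at (552,461). The board lies in the tray with its heat sink near (172,372) and its connector at (250,335), so the connector end faces away from the robot.

```bash
python3 - <<'E'
from h import *
np.set_printoptions(precision=4,suppress=True)
f=grab_frame('top')
g=lambda c,z: ray(f,[150+c[1]/2.66,160+c[0]/2.66],z)
P=np.array([g(c,.015) for c in((413,253),(712,230),(730,395),(427,421))])
print('plate',P[:,:2],P.mean(0), [np.linalg.norm(P[i]-P[i-1]) for i in range(4)])
m=masks_of(f,'vise')[0]['pixels']
for z,t in((.015,'vise'),(.0062,'board'),(.02,'tray')):
    m=masks_of(f,t)[0]['pixels'].astype(np.uint8)
    if t=='vise': m|=masks_of(f,'lever_pivot')[0]['pixels'].astype(np.uint8)
    c=max(cv2.findContours(m,0,1)[0],key=len)[:,0,:]
    w=np.array([ray(f,[p[1],p[0]],z)[:2] for p in c],np.float32)
    r=cv2.minAreaRect(w*1000);print(t,r)
print('pivot',g((543,358),.074),'tip',g((552,463),.069),'tipmid',g((551,455),.074))
hs=[g(c,.031) for c in((137,375),(190,342),(207,376),(150,405))];print('hs',np.array(hs)[:,:2],np.mean(hs,0))
print('conn',g((250,335),.015))
for c in((582,247),(603,245),(600,392),(615,392)): print('jawtop edge',c,g(c,.051))
E
```

```text
plate [[ 0.612   0.1073]
 [ 0.6276 -0.1233]
 [ 0.5011 -0.1304]
 [ 0.4844  0.0978]] [ 0.5563 -0.0121  0.015 ] [np.float64(0.12790553648710087), np.float64(0.23113073849915178), np.float64(0.12673091966734393), np.float64(0.2288167627949235)]
vise ((539.3226928710938, -11.678482055664062), (167.95770263671875, 234.3677215576172), 3.7817084789276123)
board ((528.8085327148438, 278.6051940917969), (91.10244750976562, 124.44171142578125), 26.607534408569336)
tray ((522.41943359375, 287.7843017578125), (112.113037109375, 174.2740020751953), 25.002798080444336)
pivot [0.5257 0.0152 0.074 ] tip [0.4526 0.0104 0.069 ] tipmid [0.4581 0.0114 0.074 ]
hs [[0.5201 0.3111]
 [0.544  0.2728]
 [0.5188 0.2596]
 [0.498  0.3009]] [0.5202 0.2861 0.031 ]
conn [0.5504 0.2309 0.015 ]
jawtop edge (582, 247) [ 0.609  -0.0179  0.051 ]
jawtop edge (603, 245) [ 0.6103 -0.0334  0.051 ]
jawtop edge (600, 392) [ 0.5026 -0.0275  0.051 ]
jawtop edge (615, 392) [ 0.5024 -0.0383  0.051 ]
```

Call:
arm_command(
  steps="4.5 -3.8 0 2 0;9 -7.7 0 4 0;13.6 -11.5 0 6 0;18.1 -15.3 0 8 0;22.6 -19.1 0 8.9 0;27.2 -23 0 8.9 0;31.7 -26.8 0 8.9 0;36.2 -30.6 0 8.9 0;40.8 -34.5 2 8.9 0;45.3 -38.3 5 8.9 0;45.3 -38.3 8 8.9 0;45.3 -38.3 8 8.9 0",
  grip_force=40,
)

```text
clock: 3.2
position: [0.4712, -0.037, 0.1492]
eef_rot: [-0.0, 0.999, 0.035, -0.003]
force: [0.0, -0.9, 0.1]
width: 0.0001
```

Call:
arm_command(
  steps="0 0 5 0 0;0 0 9.2 0 0;0 -1.5 9.2 0 0;0.2 -2.6 9.2 0 0;0 -3.5 9.2 9 0;-0.2 -4.3 9.2 17 0;-0.2 -5.2 9.2 26 0;-0.1 -6.1 9.2 34 0;0.2 -6.9 9.2 43 0;0.5 -7.7 9.2 52 0",
)

```text
clock: 4.45
position: [0.4045, -0.1386, 0.0623]
eef_rot: [-0.078, 0.972, -0.221, 0.01]
force: [0.1, 0.3, 0.0]
width: 0.0001
```

```bash
python3 - <<'E'
from h import *
f=grab_frame('top');save(f,'t2.png');s=read_state();print(s['position'],s['force'])
cv2.imwrite('pics/c3.png',cv2.resize(f['frame'][200:320,300:460,::-1],None,fx=4,fy=4,interpolation=cv2.INTER_CUBIC))
E
```

```text
[ 0.40138834 -0.14002126  0.06179783] [-1.98737991 -0.80839165  1.0860786 ]
```

View pics/c3.png

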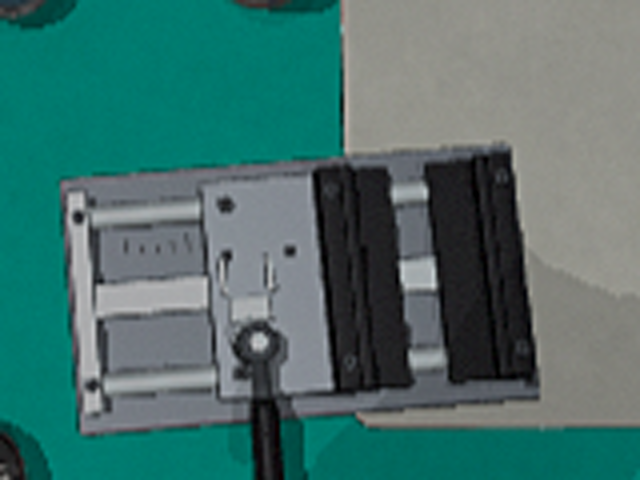

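The image shows the lever still locked and untouched at (260,345). The tool went to -y instead of +y, so I'll check the state before moving again.

```bash
python3 - <<'E'
from h import *
np.set_printoptions(precision=3,suppress=True)
s=read_state()
for k in s: print(k,np.array(s[k]))
E
```

```text
clock 4.5
joints [-0.451  0.259 -0.651  0.679  0.154  3.141]
joint_velocities [ 0.059  0.014  0.002  0.009  0.016 -0.002]
tau [  3.627 -33.241  21.495  -0.859   1.423  -0.   ]
position [ 0.401 -0.14   0.062]
eef_rot [-0.077  0.972 -0.224  0.009]
force [-1.987 -0.808  1.086]
ft_torque [-0.202  0.178  0.02 ]
width 4.834847110987731e-05
```

Call:
arm_command(
  steps="0 0 0 0 0;0 0 0 0 0",
)

```text
clock: 4.75
position: [0.4039, -0.1371, 0.0609]
eef_rot: [-0.078, 0.972, -0.22, 0.009]
force: [0.4, 0.9, -0.6]
width: 0.0002
```

```bash
python3 - <<'E'
from h import *
np.set_printoptions(precision=3,suppress=True)
s=read_state()
for k in s: print(k,np.array(s[k]))
E
```

```text
clock 4.75
joints [-0.444  0.262 -0.65   0.676  0.156  3.141]
joint_velocities [ 0.008  0.01  -0.008 -0.005 -0.002 -0.001]
tau [ -0.398 -34.31   18.835   0.194   0.569   0.002]
position [ 0.404 -0.137  0.061]
eef_rot [-0.078  0.972 -0.22   0.009]
force [ 0.442  0.94  -0.642]
ft_torque [-0.189  0.009  0.006]
width 0.00021074098217433766
```

Joint 6 ran into its range limit: yaw equals pi + q1 - q6, so the yaw I picked sat right at the edge. I'll raise the tool and unwind the spin.

Call:
arm_command(
  steps="0 0 -5 0 0;0 0 -9 -8 0;0 0 -9 -18 0;0 0 -9 -28 0;0 0 -9 -38 0;0 0 -9 -48 0;0 0 -9 -58 0;0 0 -9 -68 0;0 0 -9 -68 0",
)

```text
clock: 5.88
position: [0.3986, -0.1499, 0.1489]
eef_rot: [-0.06, 0.929, 0.361, 0.05]
force: [0.0, 0.5, 1.2]
width: 0.0
```

```bash
python3 - <<'E'
from h import *
np.set_printoptions(precision=3,suppress=True)
s=read_state()
for k in s: print(k,np.array(s[k]))
E
```

```text
clock 5.875
joints [-0.476  0.165 -0.503  0.927  0.155  1.923]
joint_velocities [-0.006  0.002 -0.004 -0.004  0.     0.045]
tau [ -0.045 -32.26   22.58    0.225   0.579  -0.352]
position [ 0.399 -0.15   0.149]
eef_rot [-0.06   0.929  0.361  0.05 ]
force [0.037 0.541 1.18 ]
ft_torque [-0.143  0.053  0.003]
width 2.6433807599965515e-05
```

The yaw overrun left a tilt of about 9° (tool z leaning toward world bearing 71°), and the commands can't rotate it out directly. With the arm turned to bearing 71° the tilt lies in the arm's own plane. Pulling in past the inner reach limit there should lean the tool back upright.

```bash
cat >> h.py <<'E'
from scipy.spatial.transform import Rotation as Rt
def rot(s): q=s['eef_rot'];return Rt.from_quat([q[1],q[2],q[3],q[0]]).as_matrix()
def tilt(s): R=rot(s);return R[:2,2],np.degrees(np.arctan2(R[1,0],R[0,0]))
def steps(s,W): # world target -> tool cm
    return np.round((np.array(W)-s['position'])@rot(s)*100,1)
E
python3 - <<'E'
from h import *
s=read_state();print(tilt(s))
t,_=tilt(s);A=np.arctan2(t[1],t[0]);p=s['position'];a0=np.arctan2(p[1],p[0]);r0=np.hypot(p[0],p[1])
W=[(*( (r0+(.33-r0)*k)*np.array([np.cos(a0+(A-a0)*k),np.sin(a0+(A-a0)*k)])),p[2]+(.25-p[2])*min(1,2*k)) for k in np.linspace(0,1,12)[1:]]
print(A,steps(s,W).tolist())
E
```

```text
(array([0.04945754, 0.14813796]), np.float64(42.12332864150754))
1.2485706294611443 [[5.0, -4.0, -0.9], [9.3, -8.6, -1.8], [12.8, -13.7, -2.8], [15.5, -19.1, -3.8], [17.3, -24.7, -5.0], [18.2, -30.3, -5.4], [18.1, -35.7, -5.0], [17.2, -41.0, -4.7], [15.6, -45.9, -4.5], [13.4, -50.5, -4.5], [10.5, -54.6, -4.6]]
```

Call:
arm_command(
  steps="5 -4 -0.9 -8 0;9.3 -8.6 -1.8 -16 0;12.8 -13.7 -2.8 -24 0;15.5 -19.1 -3.8 -32 0;17.3 -24.7 -5 -40 0;18.2 -30.3 -5.4 -48 0;18.1 -35.7 -5 -56 0;17.2 -41 -4.7 -64 0;15.6 -45.9 -4.5 -72 0;13.4 -50.5 -4.5 -80 0;10.5 -54.6 -4.6 -87 0;10.5 -54.6 -4.6 -87 0",
)

```text
clock: 7.38
position: [0.0996, 0.3131, 0.2503]
eef_rot: [-0.01, 0.422, 0.903, 0.078]
force: [0.9, 0.2, 0.7]
width: 0.0002
```

```bash
python3 - <<'E'
from h import *
np.set_printoptions(precision=3,suppress=True)
s=read_state();print(tilt(s),s['joints'],s['position'])
u=np.array([np.cos(1.2485),np.sin(1.2485),0])
print(steps(s,[s['position']-u*d for d in(.05,.1,.15)]).tolist())
E
```

```text
(array([0.047, 0.15 ]), np.float64(130.20216209292337)) [ 1.262 -0.216 -0.594  1.036  0.001  2.137] [0.1   0.313 0.25 ]
[[-2.6, -4.2, -0.8], [-5.2, -8.4, -1.6], [-7.8, -12.6, -2.4]]
```

Call:
arm_command(
  steps="-1.3 -2.1 -0.4 0 0;-2.6 -4.2 -0.8 0 0;-3.9 -6.3 -1.2 0 0;-5.2 -8.4 -1.6 0 0;-5.2 -8.4 -1.6 0 0",
)

```text
clock: 8.0
position: [0.0713, 0.2165, 0.2504]
eef_rot: [-0.009, 0.428, 0.901, 0.078]
force: [-0.9, 0.1, 0.0]
width: 0.0002
```

```bash
python3 - <<'E'
from h import *
np.set_printoptions(precision=3,suppress=True)
s=read_state();print(tilt(s),s['joints'],s['position'])
E
```

```text
(array([0.05 , 0.149]), np.float64(129.51707085591838)) [ 1.254 -0.415 -0.702  1.126 -0.001  2.14 ] [0.071 0.217 0.25 ]
```

Pulling in is not reaching any limit. Instead I'll cancel the tilt at joint 6's other limit: the mirror of the mistake, done in open space on the right.

```bash
python3 - <<'E'
from h import *
s=read_state();p=s['position'];a0=np.arctan2(p[1],p[0]);r0=np.hypot(p[0],p[1]);A=-.93
W=[(*( (r0+(.48-r0)*min(1,1.0*k))*np.array([np.cos(a0+(A-a0)*k),np.sin(a0+(A-a0)*k)])),.25-.05*k) for k in np.linspace(0,1,13)[1:]]
print(';'.join('%g %g %g %g 0'%(*v,-10.5*(i+1)) for i,v in enumerate(steps(s,W))))
E
```

```text
-2.9 3.8 0.7 -10.5 0;-6.9 7.1 1.3 -21 0;-11.7 9.7 1.6 -31.5 0;-17.4 11.4 1.8 -42 0;-23.6 11.9 1.7 -52.5 0;-30.1 11.2 1.5 -63 0;-36.7 9.1 1.1 -73.5 0;-43.1 5.6 0.5 -84 0;-49 0.6 -0.2 -94.5 0;-54 -5.6 -1.1 -105 0;-57.8 -13 -2 -115.5 0;-60.3 -21.4 -2.9 -126 0
```

Call:
arm_command(
  steps="-2.9 3.8 0.7 -10.5 0;-6.9 7.1 1.3 -21 0;-11.7 9.7 1.6 -31.5 0;-17.4 11.4 1.8 -42 0;-23.6 11.9 1.7 -52.5 0;-30.1 11.2 1.5 -63 0;-36.7 9.1 1.1 -73.5 0;-43.1 5.6 0.5 -84 0;-49 0.6 -0.2 -94.5 0;-54 -5.6 -1.1 -105 0;-57.8 -13 -2 -115.5 0;-60.3 -21.4 -2.9 -126 0",
)

```text
clock: 9.5
position: [0.3387, -0.1241, 0.2157]
eef_rot: [0.048, -0.332, 0.94, 0.06]
force: [0.7, -0.3, -1.1]
width: -0.0001
```

```bash
python3 - <<'E'
from h import *
np.set_printoptions(precision=3,suppress=True)
s=read_state();print(tilt(s),s['joints'],s['position'])
print(steps(s,[[.287,-.385,.2]]).tolist())
E
```

```text
(array([0.051, 0.145]), np.float64(-141.38512738680308)) [-0.486  0.    -0.501  1.093  0.152 -1.168] [ 0.339 -0.124  0.216]
[[20.4, -17.0, -2.5]]
```

Call:
arm_command(
  steps="4 -3.4 -0.5 -10.5 0;8 -6.8 -1 -21 0;12 -10 -1.5 -31.5 0;16 -13.5 -2 -42 0;20.4 -17 -2.5 -52.5 0;20.4 -17 -2.5 -63 0;20.4 -17 -2.5 -73.5 0;20.4 -17 -2.5 -84 0;20.4 -17 -2.5 -94.5 0;20.4 -17 -2.5 -105 0;20.4 -17 -2.5 -115.5 0;20.4 -17 -2.5 -126 0",
)

```text
clock: 11.0
position: [0.3598, -0.2973, 0.1994]
eef_rot: [-0.008, 0.94, -0.34, -0.018]
force: [1.0, 0.5, 0.1]
width: -0.0002
```

```bash
python3 - <<'E'
from h import *
np.set_printoptions(precision=3,suppress=True)
s=read_state();print(tilt(s),s['joints'],s['position'])
E
```

```text
(array([-0.029,  0.027]), np.float64(-39.78216647184895)) [-0.692  0.207 -0.295  1.107  0.002 -3.139] [ 0.36  -0.297  0.199]
```

```bash
python3 - <<'E'
from h import *
s=read_state();p=s['position'];a0=np.arctan2(p[1],p[0]);r0=np.hypot(p[0],p[1]);A=.75
W=[(*( (r0+(.40-r0)*k)*np.array([np.cos(a0+(A-a0)*k),np.sin(a0+(A-a0)*k)])),.2) for k in np.linspace(0,1,11)[1:]]
print(';'.join('%g %g %g %g 0'%(*v,-8.3*(i+1)) for i,v in enumerate(steps(s,W))))
E
```

```text
-1.2 -6.6 0 -8.3 0;-3.3 -12.9 0.1 -16.6 0;-6.2 -18.7 0.2 -24.9 0;-9.9 -23.9 0.4 -33.2 0;-14.2 -28.5 0.6 -41.5 0;-19.1 -32.4 0.8 -49.8 0;-24.4 -35.4 1 -58.1 0;-30 -37.7 1.2 -66.4 0;-35.8 -39 1.4 -74.7 0;-41.6 -39.5 1.7 -83 0
```

Call:
arm_command(
  steps="-1.2 -6.6 0 -4 0;-3.3 -12.9 0.1 -10 0;-6.2 -18.7 0.2 -16 0;-9.9 -23.9 0.4 -24 0;-14.2 -28.5 0.6 -32 0;-19.1 -32.4 0.8 -40 0;-24.4 -35.4 1 -48 0;-30 -37.7 1.2 -57 0;-35.8 -39 1.4 -66 0;-41.6 -39.5 1.7 -75 0;-41.6 -39.5 1.7 -84 0;-41.6 -39.5 1.7 -94 0",
)

```text
clock: 12.5
position: [0.2523, 0.3082, 0.2011]
eef_rot: [0.001, 0.903, 0.429, 0.004]
force: [0.9, 0.2, -0.5]
width: 0.0001
```

```bash
python3 - <<'E'
from h import *
np.set_printoptions(precision=3,suppress=True)
s=read_state();print(tilt(s),s['joints'],s['position'])
E
```

```text
(array([0.008, 0.002]), np.float64(50.79573422557518)) [ 0.889  0.055 -0.473  1.036 -0.005 -3.139] [0.252 0.308 0.201]
```

Call:
arm_command(
  steps="-2 5.9 0 6 0;-4 11.8 0 12 0;-5.8 17.7 0 20 0;-7.8 23.6 0 30 0;-9.7 29.5 0 40 0;-11.5 35 0 50 0;-12.8 38.9 2 59 0;-12.8 38.9 8 61 0;-12.8 38.9 13 61 0;-12.8 38.9 14.3 61 0;-12.8 38.9 14.3 61 0",
)

```text
clock: 13.88
position: [0.4725, -0.0381, 0.0588]
eef_rot: [-0.001, 0.996, -0.089, 0.002]
force: [-1.1, -0.4, 0.8]
width: 0.0002
```

```bash
python3 - <<'E'
from h import *
np.set_printoptions(precision=3,suppress=True)
s=read_state();print(tilt(s),s['joints'],s['position'])
O=np.array([.557,-.021,0]);V=Rt.from_euler('z',3.9,degrees=True).as_matrix()
P=np.array([-.030,.038]);d=.022
A=[0,.15,.3,.45,.6,.75,.9,1.05,1.2,1.35,1.5]
W=[O+V@[P[0]-.055*np.cos(a)-d*np.sin(a),P[1]+.055*np.sin(a)-d*np.cos(a),.057] for a in A]
print(';'.join('%g %g %g %g 0'%(*v,7*i) for i,v in enumerate(steps(s,W))))
E
```

```text
(array([0.005, 0.002]), np.float64(-10.192852687560205)) [-0.082  0.319 -0.554  0.693  0.002 -3.046] [ 0.473 -0.038  0.059]
-0.6 -2.7 0.2 0 0;-1.1 -3.4 0.2 7 0;-1.4 -4.2 0.2 14 0;-1.7 -5.1 0.2 21 0;-1.7 -6 0.2 28 0;-1.7 -6.9 0.2 35 0;-1.5 -7.7 0.2 42 0;-1.2 -8.6 0.2 49 0;-0.8 -9.4 0.2 56 0;-0.3 -10.1 0.2 63 0;0.4 -10.7 0.2 70 0
```

Call:
arm_command(
  steps="-0.3 -1.4 0.2 0 0;-0.6 -2.7 0.2 0 0;-1.1 -3.4 0.2 7 0;-1.4 -4.2 0.2 14 0;-1.7 -5.1 0.2 21 0;-1.7 -6 0.2 28 0;-1.7 -6.9 0.2 35 0;-1.5 -7.7 0.2 42 0;-1.2 -8.6 0.2 49 0;-0.8 -9.4 0.2 56 0;-0.3 -10.1 0.2 63 0;0.4 -10.7 0.2 70 0",
)

```text
clock: 15.38
position: [0.4941, 0.0673, 0.0584]
eef_rot: [-0.002, 0.764, -0.645, 0.002]
force: [-3.4, -3.3, 1.7]
width: -0.0
```

```bash
python3 - <<'E'
from h import *
f=grab_frame('top');s=read_state();print(tilt(s),s['position'],s['force'])
a=cv2.resize(f['frame'][190:350,300:460,::-1],None,fx=3.5,fy=3.5,interpolation=cv2.INTER_CUBIC)
g=grab_frame('side');b=cv2.resize(g['frame'][150:310,230:390,::-1],None,fx=3.5,fy=3.5)
cv2.imwrite('pics/c4.png',cv2.resize(np.hstack([a,b]),(800,400)))
E
```

```text
(array([0.00702293, 0.00047124]), np.float64(-80.42223587879482)) [0.49559697 0.06788996 0.05847058] [-0.64225445 -1.33267869  0.74788691]
```

View pics/c4.png

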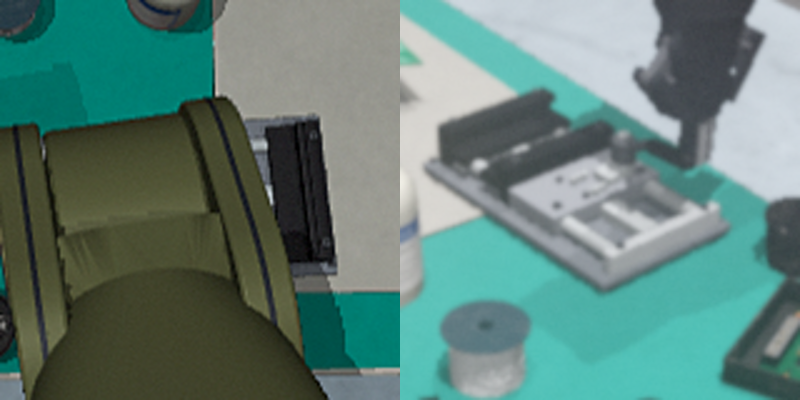

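The side view shows the lever swung well round, with the hub at (625,150) and the handle running to the fingers at (695,160). I'll check its angle by projection.

```bash
python3 - <<'E'
from h import *
g=grab_frame('side')
O=np.array([.557,-.021,0]);V=Rt.from_euler('z',3.9,degrees=True).as_matrix()
m=lambda rc:np.round([400+(rc[1]-230)*2.5,(rc[0]-150)*2.5])
for dy in(0,.015):
  print('piv',m(proj(g,O+V@[-.03,.038+dy,.069])))
  for a in(.9,1.1,1.3,1.5): print(a,[m(proj(g,O+V@[-.03-r*np.cos(a),.038+dy+r*np.sin(a),.069])).tolist() for r in(.03,.05)])
E
```

```text
piv [623. 130.]
0.9 [[661.0, 133.0], [686.0, 136.0]]
1.1 [[659.0, 137.0], [683.0, 142.0]]
1.3 [[655.0, 140.0], [677.0, 147.0]]
1.5 [[650.0, 143.0], [669.0, 152.0]]
piv [635. 137.]
0.9 [[674.0, 140.0], [700.0, 143.0]]
1.1 [[672.0, 144.0], [697.0, 149.0]]
1.3 [[668.0, 147.0], [691.0, 155.0]]
1.5 [[664.0, 150.0], [683.0, 160.0]]
```

Call:
arm_command(
  steps="-0.1 -0.6 0 0 0;-0.2 -1.2 0 0 0;-0.2 -1.2 0 0 0;0 0.5 0 0 0;0.3 2 -1 0 0;0.3 2 -6 0 0;0.3 2 -11 -8 0",
)

```text
clock: 16.4
position: [0.4752, 0.0601, 0.169]
eef_rot: [-0.003, 0.81, -0.587, 0.002]
force: [1.5, -0.7, -0.8]
width: 0.0002
```

```bash
python3 - <<'E'
from h import *
s=read_state();print(tilt(s),s['position'],s['force'],s['joints'])
g=grab_frame('side')
O=np.array([.557,-.021,0]);V=Rt.from_euler('z',3.9,degrees=True).as_matrix()
im=g['frame'][:,:,::-1].copy()
im=cv2.resize(im[150:290,230:410],None,fx=4,fy=4,interpolation=cv2.INTER_CUBIC)
for a in(1.2,1.6):
  for r in(0,.072):
    q=proj(g,O+V@[-.03-r*np.cos(a),.038+r*np.sin(a),.069]);cv2.circle(im,(int((q[1]-230)*4),int((q[0]-150)*4)),3,(0,0,255),-1)
for x in(-.055,.055):
  for y in(-.018,0): 
    q=proj(g,O+V@[x,y,.051]);cv2.circle(im,(int((q[1]-230)*4),int((q[0]-150)*4)),3,(0,255,255),-1)
cv2.imwrite('pics/c5.png',im)
E
```

```text
(array([0.00661061, 0.00196404]), np.float64(-71.90254081169513)) [0.4751539  0.06012645 0.168996  ] [ 1.50751306 -0.65974434 -0.81212947] [ 1.25120260e-01  2.14284545e-01 -3.69554809e-01  9.80152882e-01
  1.12372146e-03 -1.76153314e+00]
```

View pics/c5.png

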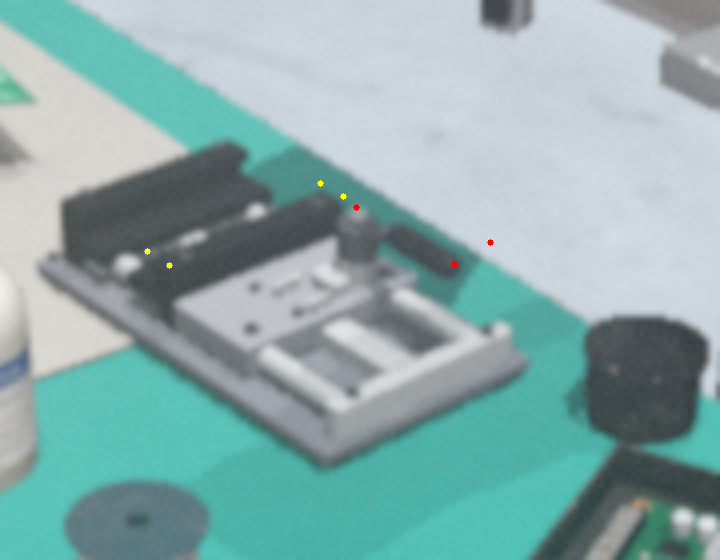

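The lever handle now lies along +y, from (390,232) to (455,268), and matches the 1.6 rad overlay. The jaw has not moved. Next I'll open the jaw by pushing its lip from inside the gap.

```bash
cat >> h.py <<'E'
O=np.array([.557,-.021,0]);V=Rt.from_euler('z',3.9,degrees=True).as_matrix()
def vst(L): # vise-frame points -> tool steps
    s=read_state();return [v.tolist() for v in steps(s,[O+V@p for p in L])]
def vpos(): s=read_state();return (s['position']-O)@V
E
python3 - <<'E'
from h import *
print(vst([(0,-.045,.169),(0,-.045,.043),(0,-.030,.043),(0,.015,.043),(0,0,.15)]))
E
```

```text
[[14.5, -3.7, 0.8], [14.5, -3.4, 13.4], [13.1, -3.8, 13.4], [8.7, -4.9, 13.4], [10.2, -4.8, 2.7]]
```

Call:
arm_command(
  steps="5 -1.3 0 7 0;10 -2.6 0.3 14 0;14.5 -3.7 0.8 14 0;14.5 -3.6 6 14 0;14.5 -3.5 11 14 0;14.5 -3.4 13.4 14 0;14.5 -3.4 13.4 14 0;13.1 -3.8 13.4 14 0;12 -4.1 13.4 14 0;10.9 -4.4 13.4 14 0;9.8 -4.7 13.4 14 0;8.7 -4.9 13.4 14 0",
)

```text
clock: 17.95
position: [0.5513, -0.0079, 0.035]
eef_rot: [-0.003, 0.73, -0.683, 0.004]
force: [0.7, -4.6, 4.4]
width: -0.0002
```

```bash
python3 - <<'E'
from h import *
s=read_state();print(vpos(),tilt(s),s['force'])
p=s['position']; H=np.array([.523,.287])
# lift, then over heat sink
print(steps(s,[[p[0],p[1]-.01,.16],[H[0],H[1],.16]]))
E
```

```text
[-0.00478736  0.01348484  0.03503376] (array([ 0.01012057, -0.00092058]), np.float64(-86.15849299432816)) [ 0.7263268  -4.61354948  4.39493124]
[[  1.   -0.1 -12.5]
 [-29.6   0.7 -12.6]]
```

Call:
arm_command(
  steps="0.5 0 -1 0 0;1 -0.1 -6 0 0;0.5 -0.1 -12 0 0;-5.5 0.1 -12.5 -8 0;-11.5 0.2 -12.5 -16 4;-17.5 0.4 -12.5 -22.5 5;-23.5 0.5 -12.5 -22.5 5;-29.6 0.7 -12.5 -22.5 5;-29.6 0.7 -12.5 -22.5 5",
)

```text
clock: 19.08
position: [0.5211, 0.2915, 0.159]
eef_rot: [-0.003, 0.851, -0.525, 0.002]
force: [-0.2, -0.4, 0.0]
width: 0.0502
```

```bash
python3 - <<'E'
from h import *
s=read_state();print(s['position'],tilt(s),s['width'])
print(steps(s,[[.5225,.287,.016]]))
t=grab_frame('top');g=grab_frame('side')
a=cv2.resize(t['frame'][170:330,160:480,::-1],(800,400));b=np.zeros((200,800,3),np.uint8)
b=cv2.resize(g['frame'][150:360,230:530,::-1],None,fx=2.66,fy=2.66)
cv2.imwrite('pics/c6.png',b)
cv2.imwrite('pics/t6.png',a)
for n,z in(('lever_pivot',0),):
  pass
E
```

```text
[0.52107531 0.29151743 0.15900821] (array([0.00605599, 0.00369651]), np.float64(-63.28614229417997)) 0.05021228059016241
[[ 0.5  0.2 14.3]]
```

View pics/c6.png

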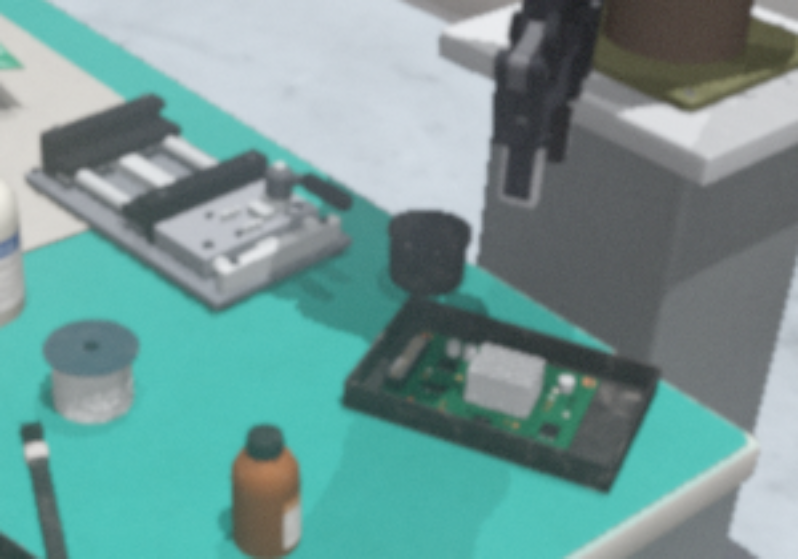

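The side view shows the jaw wide open, the lever still free, and the board in the tray with its heat sink at (505,378). Now I'll grasp it.

Call:
arm_command(
  steps="0.5 0.2 6 0 5;0.5 0.2 11 0 5;0.5 0.2 14.3 0 5;0.5 0.2 14.3 0 5;0.5 0.2 14.3 0 2;0.5 0.2 14.3 0 2;0.5 0.2 14.3 0 2;0.5 0.2 14.3 0 2;0.5 0.2 12.5 0 2;0.5 0.2 10 0 2;0.5 0.2 5 0 2;0.5 0.2 2 0 2",
  grip_force=50,
)

```text
clock: 20.68
position: [0.5229, 0.2826, 0.1414]
eef_rot: [-0.004, 0.85, -0.527, 0.003]
force: [1.0, 0.5, -2.2]
width: 0.0287
```

```bash
python3 - <<'E'
from h import *
s=read_state();print(s['position'],tilt(s),s['width'],s['force'])
g=grab_frame('side')
print(g['shot'])
b=cv2.resize(g['frame'][100:360,300:520,::-1],None,fx=2.3,fy=2.3)
cv2.imwrite('pics/c7.png',b)
E
```

```text
[0.52289802 0.28260713 0.14144854] (array([0.00829603, 0.00320118]), np.float64(-63.61611344939578)) 0.02872521626119072 [ 1.00347149  0.50172831 -2.22377345]
11
```

View pics/c7.png

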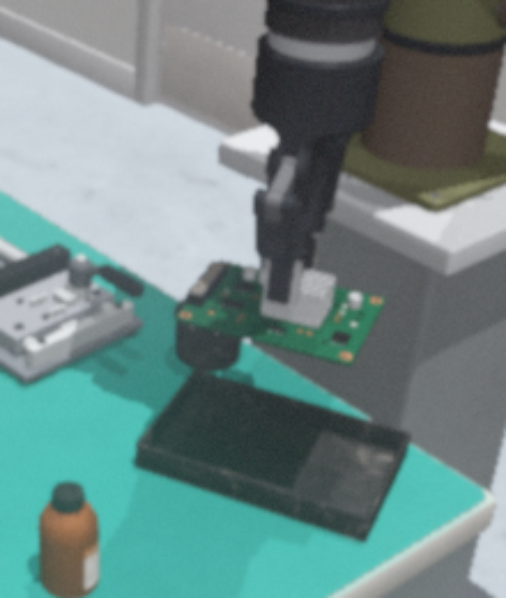

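The board is held level with the connector away from the robot. Its visible corners are at (383,300), (350,362) and (180,318). The fingers sit a little toward the connector from the heat sink's middle, so I'll fit that offset.

```bash
python3 - <<'E'
from h import *
from scipy.optimize import least_squares
np.set_printoptions(precision=4,suppress=True)
g=grab_frame('side');s=read_state();p=np.array(s['position']);print(p,s['width'])
px=[((383,299),(60,45)),((349,362),(60,-45)),((179,317),(-60,-45))]
# which y side: +y board at yaw116 points to world -x
for sg in(1,-1):
  def res(v):
    R=Rt.from_euler('z',v[3]).as_matrix();c=p+[0,0,v[2]-p[2]]+R@[v[0]-.010,v[1],0]
    return np.concatenate([proj(g,c+R@[x/1000,sg*y/1000,0])-[100+b/2.3,300+a/2.3] for (a,b),(x,y) in px])
  r=least_squares(res,[0,0,.131,np.radians(116.4)],x_scale=[.01,.01,.01,.1]);print(sg,r.x,np.degrees(r.x[3]),r.fun)
E
```

```text
[0.5247 0.2836 0.1432] 0.0286559552938511
1 [0.0022 0.0279 0.1114 2.0279] 116.19046819344334 [ 0.1121  0.0049 -0.1183  0.0364  0.0155 -0.0432]
-1 [ 0.0983  0.151  -0.002   2.7614] 158.21804690802085 [ 24.4022  -1.9727 -26.7189  -8.3662   0.5887  10.22  ]
```

```bash
python3 - <<'E'
from h import *
from scipy.optimize import least_squares
np.set_printoptions(precision=4,suppress=True)
g=grab_frame('side');s=read_state();p=np.array(s['position']);print(p,s['clock'])
px=[((383,299),(60,45)),((349,362),(60,-45)),((179,317),(-60,-45))]
for D in(0,2.5):
  def res(v):
    R=Rt.from_euler('z',v[1]).as_matrix();c=p+[0,0,v[2]-p[2]]+R@[v[0]-.010,0,0]
    return np.concatenate([proj(g,c+R@[x/1000,y/1000,0])+[D,0]-[100+b/2.3,300+a/2.3] for (a,b),(x,y) in px])
  r=least_squares(res,[0,2.03,.131],x_scale=[.01,.1,.01]);print(D,r.x,np.degrees(r.x[1]),r.fun)
m=masks_of(g,'board')
for q in m[:2]:
  rc=np.argwhere(q['pixels']);print(q['confidence'],q['point'],rc.min(0),rc.max(0))
E
```

```text
[0.5235 0.2829 0.1408] 20.825
0 [0.0082 2.0348 0.1278] 116.58440019566207 [-0.4119  0.9552  0.4524  0.9261  0.1034 -2.0777]
2.5 [0.0077 2.0353 0.1322] 116.61364632591166 [-0.3558  1.0204  0.3789  0.9904  0.1357 -2.2176]
0.64 [231.3, 422.0] [214 376] [259 467]
```

```bash
python3 - <<'E'
from h import *
print(vst([(.0025,-.028,.14),(.0025,-.028,.075),(.0025,-.028,.050)]))
E
```

```text
[[31.4, 11.2, -0.1], [31.4, 11.2, 6.4], [31.4, 11.3, 8.9]]
```

Call:
arm_command(
  steps="2.5 0.9 -1 10.4 2;5.5 2 -1 20.8 2;8.5 3.1 -1 31.2 2;11.5 4.2 -1 41.6 2;14.5 5.2 -1 52 2;17.5 6.3 -1 62.4 2;20.5 7.4 -1 72.8 2;23.5 8.4 -1 83.2 2;26.5 9.5 -1 93.6 2;29 10.4 -1 104 2;31.4 11.2 -0.5 112.6 2;31.4 11.2 0 112.6 2",
)

```text
clock: 22.38
position: [0.5601, -0.0504, 0.1363]
eef_rot: [0.001, -0.032, 0.999, 0.001]
force: [-0.6, 0.3, -1.5]
width: 0.0287
```

```bash
python3 - <<'E'
from h import *
s=read_state();print(vpos(),tilt(s),s['width'],s['force'])
print(vst([(.0025,-.028,.14),(.0025,-.028,.075),(.0025,-.028,.050)]))
g=grab_frame('side')
cv2.imwrite('pics/c8.png',cv2.resize(g['frame'][110:310,210:410,::-1],None,fx=3,fy=3,interpolation=cv2.INTER_CUBIC))
E
```

```text
[ 0.00110735 -0.02954079  0.13632347] (array([0.00248802, 0.00178387]), np.float64(-176.3471501552356)) 0.02865332617495797 [-0.56980046  0.25223985 -1.50153703]
[[-0.1, 0.2, -0.4], [-0.1, 0.1, 6.1], [-0.1, 0.1, 8.6]]
```

View pics/c8.png

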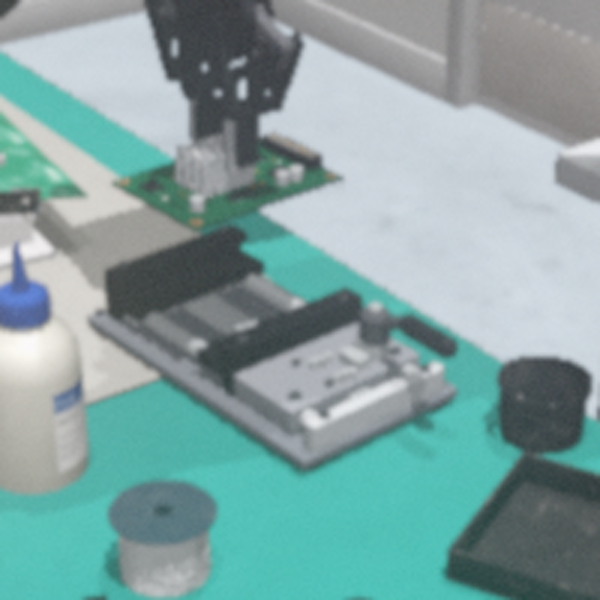

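The board hangs over the vise with its connector (290,150) toward the robot side, and the jaw is open about 57 mm. Next I'll lower it.

Call:
arm_command(
  steps="-0.1 0.1 3 0 2;-0.1 0.1 5.5 0 2;-0.1 0.1 7.2 0 2;-0.1 0.1 8.2 0 2;-0.1 0.1 8.7 0 2;-0.1 0.1 8.7 0 2",
)

```text
clock: 23.18
position: [0.5628, -0.0476, 0.0515]
eef_rot: [0.003, -0.033, 0.999, 0.001]
force: [0.5, -0.6, -2.5]
width: 0.0289
```

```bash
python3 - <<'E'
from h import *
s=read_state();print(vpos(),tilt(s),s['width'],s['force'])
g=grab_frame('side')
cv2.imwrite('pics/c9.png',cv2.resize(g['frame'][150:280,220:380,::-1],None,fx=4.5,fy=4.5,interpolation=cv2.INTER_CUBIC))
E
```

```text
[ 0.0039564  -0.02696253  0.05152207] (array([0.00576003, 0.00167185]), np.float64(-176.19826815258418)) 0.02894568171766844 [ 0.53661683 -0.5998447  -2.53057572]
```

View pics/c9.png

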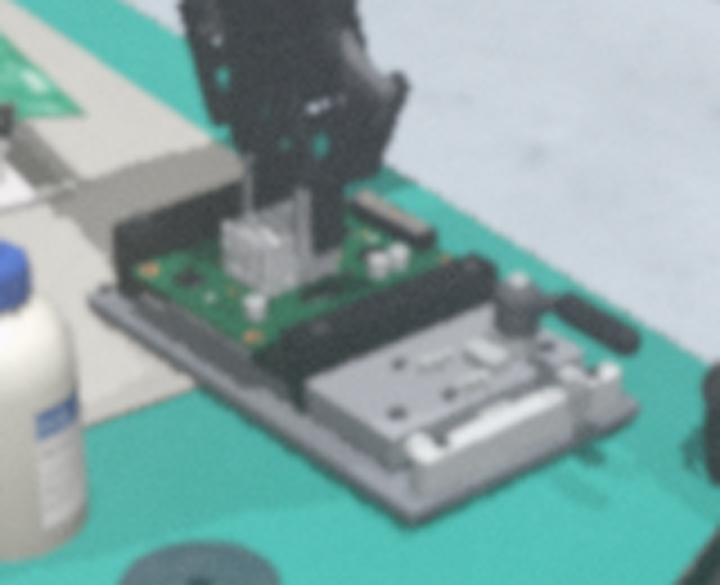

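The board sits between both jaws, just above the ledges. I'll lower it the last few millimetres and release.

Call:
arm_command(
  steps="0 0 0.1 0 2;0 0 0.2 0 2;0 0 0.2 0 2;0 0 0.2 0 2",
)

```text
clock: 23.72
position: [0.5635, -0.048, 0.0501]
eef_rot: [0.004, -0.033, 0.999, 0.001]
force: [0.7, -0.4, 2.3]
width: 0.0284
```

Call:
arm_command(
  steps="0 0 0 0 4.5;0 0 0 0 4.5;0 0 0 0 4.5;0 0 -3 0 4.5;0 0 -8 0 3;0 0 -9 0 0;0 0 -9 0 0",
)

```text
clock: 24.6
position: [0.5627, -0.0481, 0.14]
eef_rot: [0.004, -0.033, 0.999, 0.001]
force: [-0.4, -0.1, -0.6]
width: 0.0001
```

```bash
python3 - <<'E'
from h import *
s=read_state();print(vpos(),tilt(s),s['width'],s['force'])
print(vst([(.015,.080,.14),(.015,.080,.042),(.015,.0,.042)]))
E
```

```text
[ 0.00385841 -0.027468    0.14002486] (array([0.00740081, 0.00138623]), np.float64(-176.23887643512722)) 7.34073660804223e-05 [-0.42787084 -0.06134056 -0.62370252]
[[-1.1, 10.7, 0.0], [-1.0, 10.7, 9.8], [-1.0, 2.7, 9.8]]
```

Call:
arm_command(
  steps="-0.5 5.5 0 0 0;-1 10.7 0 0 0;-1 10.7 5 0 0;-1 10.7 8.5 0 0;-1 10.7 9.6 0 0;-1 10.2 9.6 0 0;-1 9.5 9.6 0 0;-1 8.7 9.6 0 0;-1 7.9 9.6 0 0;-1 7.2 9.6 0 0",
)

```text
clock: 25.85
position: [0.5688, 0.0252, 0.0447]
eef_rot: [0.004, -0.033, 0.999, 0.002]
force: [1.0, 4.8, 3.2]
width: 0.0001
```

```bash
python3 - <<'E'
from h import *
s=read_state();print(vpos(),tilt(s),s['force'])
g=grab_frame('side')
cv2.imwrite('pics/c10.png',cv2.resize(g['frame'][150:280,220:380,::-1],None,fx=4.5,fy=4.5,interpolation=cv2.INTER_CUBIC))
E
```

```text
[0.01496656 0.04533065 0.04467308] (array([0.00769177, 0.0047709 ]), np.float64(-176.22297208500652)) [0.96256913 4.75613136 3.23257749]
```

View pics/c10.png

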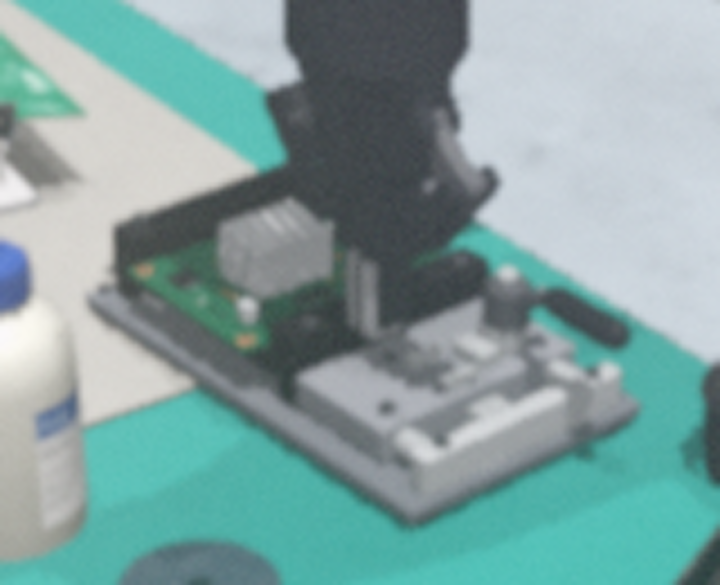

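The board lies flat, and the fingers at (365,300) are pushing the back of the jaw at about 5 N. I'll keep closing.

Call:
arm_command(
  steps="0 -0.4 0 0 0;0 -0.8 0 0 0;0 -1.1 0 0 0;0 -1.3 0 0 0;0 -1.3 0 0 0",
)

```text
clock: 26.52
position: [0.5697, 0.0119, 0.0445]
eef_rot: [0.004, -0.033, 0.999, 0.001]
force: [-0.6, 3.5, 5.3]
width: -0.0002
```

Call:
arm_command(
  steps="0 -0.1 0 0 0;0 -0.2 0 0 0;0 -0.2 0 0 0",
)

```text
clock: 26.9
position: [0.5699, 0.0102, 0.0445]
eef_rot: [0.004, -0.033, 0.999, 0.001]
force: [0.0, 4.3, 5.5]
width: 0.0001
```

Call:
arm_command(
  steps="0 -0.1 0 0 0;0 -0.2 0 0 0;0 -0.2 0 0 0",
)

```text
clock: 27.28
position: [0.57, 0.0084, 0.0445]
eef_rot: [0.004, -0.033, 0.999, 0.001]
force: [-0.6, 4.6, 5.7]
width: -0.0
```

Call:
arm_command(
  steps="0 -0.1 0 0 0;0 -0.2 0 0 0;0 -0.2 0 0 0",
)

```text
clock: 27.65
position: [0.5701, 0.0064, 0.0445]
eef_rot: [0.004, -0.033, 0.999, 0.001]
force: [-0.0, 4.9, 5.3]
width: -0.0001
```

Call:
arm_command(
  steps="0 -0.1 0 0 0;0 -0.2 0 0 0;0 -0.2 0 0 0",
)

```text
clock: 28.02
position: [0.5703, 0.0045, 0.0445]
eef_rot: [0.004, -0.033, 0.999, 0.002]
force: [-0.5, 4.3, 5.7]
width: 0.0002
```

```bash
python3 - <<'E'
from h import *
s=read_state();print(vpos(),tilt(s),s['force'])
g=grab_frame('side')
# hub position -> jaw opening, using column only
T=[ (j,proj(g,O+V@[-.03,-.085+.062+j+.003+.047,.069]).round(1)) for j in(.011,.022,.028,.034,.058)];print(T)
cv2.imwrite('pics/c11.png',cv2.resize(g['frame'][165:265,230:350,::-1],None,fx=6,fy=6,interpolation=cv2.INTER_CUBIC))
E
```

```text
[0.01496282 0.0245581  0.0445234 ] (array([0.00763638, 0.00336425]), np.float64(-176.1920299439827)) [-0.48582076  4.25845323  5.73866935]
[(0.011, array([201.8, 319. ])), (0.022, array([203.9, 322.7])), (0.028, array([205. , 324.8])), (0.034, array([206.2, 326.9])), (0.058, array([210.9, 335.3]))]
```

View pics/c11.png

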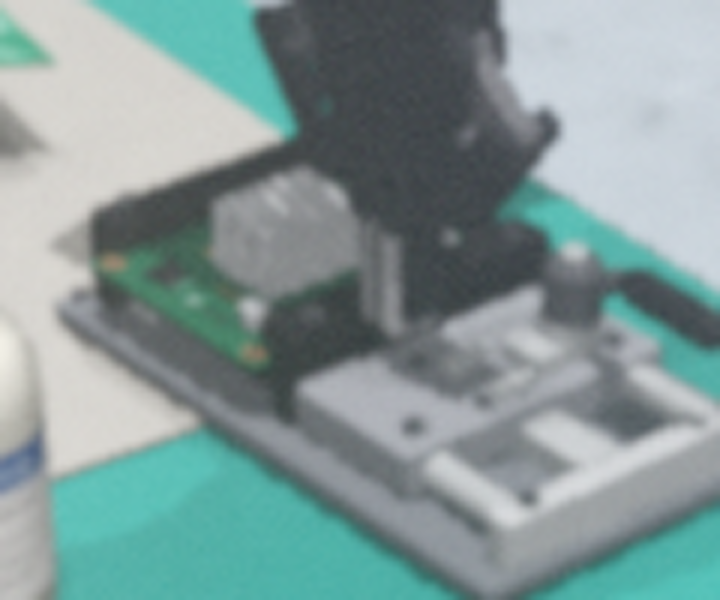

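The hub is at column 325.8 in the full image, so the jaw is at about 31 mm, with roughly 3 mm to go. I'll continue until the force rises.

Call:
arm_command(
  steps="0 -0.1 0 0 0;0 -0.2 0 0 0;0 -0.2 0 0 0",
)

```text
clock: 28.45
position: [0.5703, 0.0044, 0.0445]
eef_rot: [0.004, -0.034, 0.999, 0.004]
force: [-1.0, 9.4, 6.6]
width: 0.0001
```

Call:
arm_command(
  steps="0 -0.1 0 0 0;0 -0.15 0 0 0;0 -0.15 0 0 0",
)

```text
clock: 28.82
position: [0.5702, 0.0043, 0.0445]
eef_rot: [0.004, -0.034, 0.999, 0.005]
force: [-0.6, 12.7, 6.3]
width: -0.0003
```

Call:
arm_command(
  steps="0 -0.1 0 0 0;0 -0.1 0 0 0;0 -0.1 0 0 0",
)

```text
clock: 29.2
position: [0.5703, 0.0043, 0.0446]
eef_rot: [0.004, -0.034, 0.999, 0.006]
force: [-1.2, 15.0, 5.6]
width: 0.0004
```

The jaw stalled at 15 N. The image alone can't separate 28 mm (home) from 34 mm (caught on a lip), so I'll back off and look from above.

```bash
python3 - <<'E'
from h import *
s=read_state()
print(vpos(),steps(s,[O+V@[.015,.04,.045],O+V@[.015,.045,.16],[.42,.33,.2]]))
E
```

```text
[0.01494751 0.02429506 0.04455146] [[ -0.    1.6  -0. ]
 [ -0.1   2.2 -11.5]
 [ 12.6  33.7 -15.3]]
```

Call:
arm_command(
  steps="0 0.8 0 0 0;0 1.2 -4 0 0;0 1.6 -9 0 0;0 2.2 -13 6 0;2.5 8.4 -15 16 0;5 14.6 -15 26 0;7.5 20.8 -15 36 0;10 27 -15 46 0;12.6 33.7 -15 56 0;12.6 33.7 -15 56 0",
)

```text
clock: 30.45
position: [0.4202, 0.3276, 0.1929]
eef_rot: [0.003, 0.441, 0.898, 0.001]
force: [1.0, 0.3, 0.2]
width: 0.0002
```

```bash
python3 - <<'E'
from h import *
s=read_state();print(s['position'],tilt(s))
g=grab_frame('side');save(g,'side9.png');f=grab_frame('top');save(f,'top9.png')
old=cv2.imread('pics/c5.png');old=cv2.resize(old,(180,140),interpolation=cv2.INTER_AREA)
S=8;cur=g['frame'][:,:,::-1]
O8=cv2.resize(old,None,fx=S,fy=S,interpolation=cv2.INTER_CUBIC)
C8=cv2.resize(cur[150:290,230:410],None,fx=S,fy=S,interpolation=cv2.INTER_CUBIC)
for nm,(r0,r1,c0,c1) in dict(lever=(54,68,96,116),deck=(60,90,48,95),fixed=(36,62,14,60),hub=(53,66,82,96)).items():
    t=O8[r0*S:r1*S,c0*S:c1*S];res=cv2.matchTemplate(C8,t,cv2.TM_CCOEFF_NORMED)
    _,v,_,l=cv2.minMaxLoc(res);print(nm,round(v,3),'dcol',l[0]/S-c0,'drow',l[1]/S-r0)
for j in(.028,.034): print(j,proj(g,O+V@[-.03,-.02+.047+j,.069])-proj(g,O+V@[-.03,-.02+.047+.0112,.069]))
m=masks_of(f,'board')[0]['pixels'].astype(np.uint8)
c=max(cv2.findContours(m,0,1)[0],key=len)[:,0,:]
w=np.array([(ray(f,[p[1],p[0]],.038)-O)@V for p in c])[:,:2].astype(np.float32)*1000
print(cv2.minAreaRect(w))
cv2.imwrite('pics/c12.png',cv2.resize(f['frame'][215:320,305:445,::-1],None,fx=5.7,fy=5.7,interpolation=cv2.INTER_CUBIC))
E
```

```text
[0.42016058 0.32759019 0.19285499] (array([ 0.00643436, -0.00059675]), np.float64(127.66767820679188))
lever 0.921 dcol 6.25 drow 3.5
deck 0.989 dcol 5.875 drow 3.625
fixed 0.724 dcol -1.0 drow -0.875
hub 0.918 dcol 5.625 drow 3.875
0.028 [3.16929553 5.72813565]
0.034 [4.31675001 7.80202711]
((4.161430358886719, -40.684600830078125), (120.39138793945312, 86.60421752929688), 0.15675458312034607)
```

View pics/c12.png

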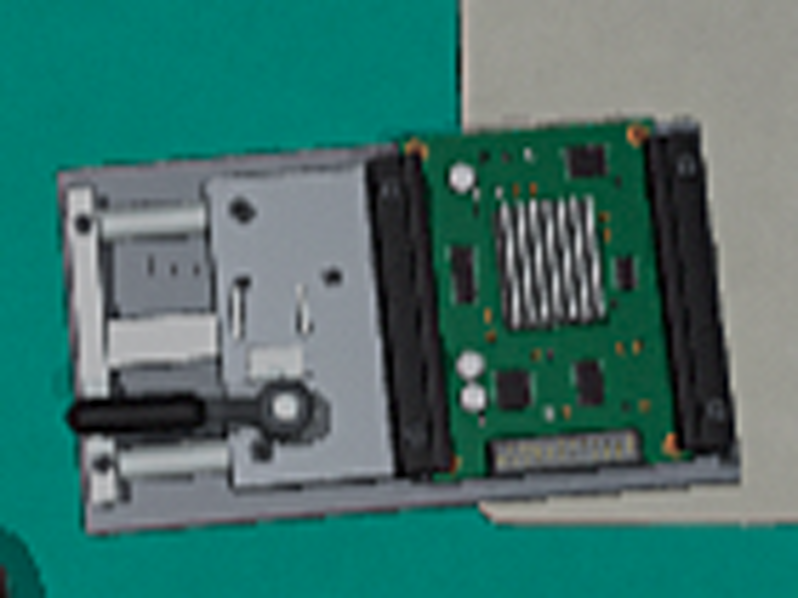

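Deck template shift 5.9 px (28 mm predicts 5.7, 34 mm predicts 7.8), so the jaw is home. The picture shows the board under both lips. It is square within 0.2°, about 4 mm off centre, and its connector (565,452) is on the robot side. The lever is free, hub at (287,405). Next I'll lock the lever.

```bash
python3 - <<'E'
from h import *
print(vst([(.0066,.109,.19),(.0066,.109,.057)]))
E
```

```text
[[-27.3, -4.0, 0.4], [-27.2, -4.1, 13.7]]
```

Call:
arm_command(
  steps="-5.5 -0.8 0 8 0;-11 -1.6 0 16 0;-16.5 -2.4 0 24 0;-22 -3.2 0 32 0;-27.3 -4 0.4 33.7 0;-27.3 -4 5 33.7 0;-27.2 -4.1 10 33.7 0;-27.2 -4.1 13.5 33.7 0;-27.2 -4.1 13.7 33.7 0;-27.2 -4.1 13.7 33.7 0",
)

```text
clock: 31.85
position: [0.5567, 0.0861, 0.0576]
eef_rot: [0.002, 0.682, 0.731, 0.003]
force: [0.7, -0.2, 0.1]
width: 0.0001
```

```bash
python3 - <<'E'
from h import *
s=read_state();print(vpos(),tilt(s),s['force'],s['joints'])
P=np.array([-.03,.055]);r=.055
L=[]
for a,d in[(1.6,.022),(1.6,.016),(1.45,.0145),(1.3,.0145),(1.15,.0145),(1.0,.0145),(.85,.0145),(.7,.0145),(.55,.0145),(.4,.0145),(.25,.0145),(.1,.0145),(0,.0135),(-.0,.011),(-.0,.009)]:
    L.append((P[0]-r*np.cos(a)+d*np.sin(a),P[1]+r*np.sin(a)+d*np.cos(a),.057))
print('\n'.join('%g %g %g'%tuple(v) for v in vst(L)))
E
```

```text
[0.00693975 0.10686811 0.05757054] (array([0.0067699 , 0.00098073]), np.float64(94.00309852180722)) [ 0.71326671 -0.23852639  0.07206837] [ 1.53482348e-01  4.47030994e-01 -3.40939092e-01  7.75985932e-01
 -6.57841202e-05  1.65441293e+00]
0.2 -1.3 0
0.3 -1.9 0
0.5 -2.9 0
0.5 -3.8 0
0.4 -4.6 0
0.2 -5.4 0
-0.1 -6.2 0
-0.5 -7 0
-1.1 -7.6 0
-1.7 -8.2 0
-2.4 -8.7 -0
-3.2 -9 -0
-3.8 -9.2 -0
-4.1 -9.2 -0
-4.3 -9.2 -0
```

Call:
arm_command(
  steps="0.2 -1.3 0 0 0;0.3 -1.9 0 0 0;0.5 -2.9 0 -8 0;0.5 -3.8 0 -16 0;0.4 -4.6 0 -25 0;0.2 -5.4 0 -34 0;-0.1 -6.2 0 -43 0;-0.5 -7 0 -52 0;-1.1 -7.6 0 -60 0;-1.7 -8.2 0 -68 0;-2.4 -8.7 0 -77 0;-2.4 -8.7 0 -77 0",
)

```text
clock: 33.35
position: [0.4719, 0.0583, 0.0578]
eef_rot: [0.005, 0.078, 0.997, 0.003]
force: [0.1, 6.2, 4.8]
width: -0.0003
```

```bash
python3 - <<'E'
from h import *
s=read_state();print(vpos(),tilt(s),s['force'])
print(vst([(-.085,.073,.057),(-.085,.069,.057),(-.085,.065,.057)]))
E
```

```text
[-0.0794981   0.08487289  0.05779465] (array([0.0094862 , 0.00480059]), np.float64(171.02576248059734)) [0.0670084  6.20450217 4.78219638]
[[0.3, -1.3, 0.1], [0.2, -1.7, 0.1], [0.1, -2.1, 0.1]]
```

Call:
arm_command(
  steps="0.2 -0.5 0.1 -5 0;0.3 -0.9 0.1 -10 0;0.3 -1.3 0.1 -13 0;0.2 -1.5 0.1 -13 0;0.2 -1.7 0.1 -13 0;0.2 -1.7 0.1 -13 0",
)

```text
clock: 34.1
position: [0.467, 0.0481, 0.0565]
eef_rot: [0.004, -0.036, 0.999, 0.01]
force: [-1.7, 22.4, 6.5]
width: 0.0001
```

```bash
python3 - <<'E'
from h import *
s=read_state();print(vpos(),tilt(s),s['force'])
E
```

```text
[-0.08508111  0.07510355  0.05646621] (array([0.00754777, 0.01932938]), np.float64(-175.84716914409282)) [-1.70651338 22.43337144  6.53046208]
```

Call:
arm_command(
  steps="0 -0.2 0 0 0;0 -0.3 0 0 0;0 -0.3 0 0 0",
)

```text
clock: 34.48
position: [0.467, 0.0479, 0.0565]
eef_rot: [0.004, -0.037, 0.999, 0.013]
force: [-2.8, 29.9, 6.8]
width: -0.0
```

```bash
python3 - <<'E'
from h import *
s=read_state();print(vpos(),tilt(s),s['force'])
g=grab_frame('side')
print([ (q['confidence'],q['point'],np.argwhere(q['pixels']).min(0),np.argwhere(q['pixels']).max(0)) for q in masks_of(g,'lever_tip')[:1]])
print([ (a,proj(g,O+V@[-.03-.072*np.cos(a),.055+.072*np.sin(a),.069]).round(1)) for a in(0,.2,.4)])
E
```

```text
[-0.08512242  0.07483718  0.05654214] (array([0.00700259, 0.02543505]), np.float64(-175.75391396386394)) [-2.82207747 29.93113857  6.78773646]
[(0.57, [209.4, 329.0], array([196, 319]), array([223, 345]))]
[(0, array([194. , 351.9])), (0.2, array([196.8, 356.4])), (0.4, array([199.9, 359.7]))]
```

The lever is against a hard stop. I'll retreat and check its angle numerically from above.

```bash
python3 - <<'E'
from h import *
s=read_state()
print(steps(s,[O+V@[-.085,.1,.06],[.30,.33,.2]]))
E
```

```text
[[ -0.    2.5  -0.3]
 [ 14.4  29.7 -13.7]]
```

Call:
arm_command(
  steps="0 0.9 0 0 0;0 1.8 -0.3 0 0;0 2.5 -3 0 0;0 2.5 -8 0 0;0.5 4 -13 0 0;3 9.5 -13.5 0 0;6 15 -13.5 0 0;9 20.5 -13.5 0 0;12 26 -13.5 0 0;14.4 29.7 -13.5 0 0;14.4 29.7 -13.5 0 0",
)

```text
clock: 35.95
position: [0.2993, 0.3244, 0.1894]
eef_rot: [0.003, -0.037, 0.999, 0.0]
force: [0.1, -0.8, 0.7]
width: -0.0001
```

```bash
python3 - <<'E'
from h import *
np.set_printoptions(precision=4,suppress=True)
f=grab_frame('top');g=grab_frame('side');save(f,'topF.png');save(g,'sideF.png')
gray=f['frame'].max(2).astype(int)
# handle: dark pixels unwarped at z=.069 in vise frame, x from -.115 to -.068
pts=[]
for x in np.arange(-.112,-.066,.002):
    ys=np.arange(.02,.12,.0005)
    v=[gray[tuple(np.round(proj(f,O+V@[x,y,.072])).astype(int))] for y in ys]
    d=ys[np.array(v)<60]
    print('%.3f'%x,len(d), d.mean().round(4) if len(d) else None)
    if len(d): pts.append((x,d.mean()))
b=masks_of(f,'board')[0]['pixels'].astype(np.uint8)
c=max(cv2.findContours(b,0,1)[0],key=len)[:,0,:]
w=np.array([(ray(f,[p[1],p[0]],.038)-O)@V for p in c])[:,:2].astype(np.float32)*1000
print('board',cv2.minAreaRect(w))
A=cv2.imread('pics/side9.png')[150:290,230:410];B=g['frame'][150:290,230:410,::-1];S=8
A=cv2.resize(A,None,fx=S,fy=S,interpolation=2);B=cv2.resize(np.ascontiguousarray(B),None,fx=S,fy=S,interpolation=2)
for n,(r0,r1,c0,c1) in dict(deck=(64,94,54,90),board=(38,62,35,62)).items():
    _,v,_,l=cv2.minMaxLoc(cv2.matchTemplate(B,A[r0*S:r1*S,c0*S:c1*S],5));print(n,v,l[0]/S-c0,l[1]/S-r0)
old=cv2.imread('pics/top0.png')
for n,z in(('ipa_bottle',.15),('solder_reel',.042),('flux_bottle',.077),('screw_cup',.04)):
    q=masks_of(f,n)
    if q: print(n,ray(f,q[0]['point'],z))
E
```

```text
-0.112 0 None
-0.110 0 None
-0.108 0 None
-0.106 0 None
-0.104 0 None
-0.102 0 None
-0.100 18 0.0563
-0.098 26 0.0563
-0.096 26 0.0558
-0.094 26 0.0558
-0.092 27 0.0555
-0.090 26 0.0553
-0.088 27 0.0555
-0.086 30 0.0558
-0.084 26 0.0556
-0.082 29 0.0555
-0.080 30 0.0553
-0.078 26 0.0563
-0.076 26 0.0558
-0.074 26 0.0558
-0.072 30 0.0563
-0.070 26 0.0553
-0.068 30 0.0563
board ((4.253486633300781, -40.908409118652344), (120.02188110351562, 78.28186798095703), 0.4614897072315216)
deck 0.9977704286575317 0.0 0.0
board 0.9951201677322388 0.0 0.0
ipa_bottle [0.7042 0.0115 0.15  ]
solder_reel [0.7303 0.1365 0.042 ]
flux_bottle [0.7022 0.289  0.077 ]
screw_cup [0.4626 0.1581 0.04  ]
```

```bash
python3 -c "
from cell import *
print(read_state()['clock'],job_done())"
```

```text
the job is handed in; nothing more can be done
36.3 None
```

The board is clamped in the vise with the lever locked, and I handed the job in at 36.3 s with the arm standing clear. `job_done()` returned no verdict.

**What I did:** I flipped the lever free, pushed the jaw open to about 57 mm, and laid the board on the ledges with its connector towards the robot. Then I pushed the jaw closed until it stalled at about 15 N. Last, I pushed the lever back until it met a hard stop at about 30 N.

**Last checks (from the pictures):**

| Check | Measured |
|---|---|
| Jaw opening | about 28.4 mm (28 mm just holds the board); no shift seen after locking |
| Board position | x about +4 mm, y about -40.8 mm, square within 0.5° |
| Lever | along the locked line, about 0 rad |
| Bystanders | all within about 7 mm of their first measurement, which is close to the noise of the measurement |

**What went wrong:** my first lever approach ran joint 6 into its range limit and tilted the tool by about 9°. It touched nothing, and I brought the tool back upright before going on, which took roughly 8 s.

**Less certain:**
- **Board outline:** the final width measured 78 mm instead of 90 mm, because the lips hide the long edges. That the edges are home rests on the jaw opening, the stall and the top view.
- **Side camera:** it read about 2 px (roughly 5 mm) off in height, and a rough hub reading just before the stall gave a 31 mm jaw opening. I went by the template match, which gave 28.4 mm.

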